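# Turn the layer plate to the front of the spray box and hold the splash guard at 45 degrees

## Task

Take the white-coated glass plate out of the drying rack, turn it round and stand it fully down and upright in the slot of the spray box with its white side to the open front, gripping it only by the bare strip along its top because the layer must not be touched. Then bring the clear splash guard forward by its bar handle and finish while holding it still, open at 45 degrees above its shut (level) position, so that I can spray in under it; keep hold of it, never let it drop shut, and leave the amber plate in the rack undisturbed.

Things in the scene. Friction and masses are not known exactly. Their poses are not given: they have to be found in the camera images.
- plate_mid (a point): centre (half-way up) of the plate to be turned: upright glass plate 80 mm wide (its y), 115 mm high (z), 5 mm thick (x), about 100 g. Its -x face is white up to 80 mm from the bottom edge; the rest is grey-green. It starts upright in either one of the rack's two slots, 22 mm of its foot in the slot with about 1 mm of play, white face pointing away from the robot
- plate_face (a point): a point 50 mm straight out from the plate's centre on the side of the white layer: the direction from the plate's centre to it is where the white face looks
- plate: the same plate; origin at the middle of its bottom edge. Its uppermost 35 mm is the bare strip to grip: glass on both faces, 3.5 mm thick, the glass lying from 1 mm to -x to 2.5 mm to +x of the origin's plane
- layer: the white layer on the plate, 79 x 79 x 1.5 mm; origin at the middle of its bottom edge; must not be touched by the fingers
- spare_mid (a point): clear amber glass plate of the same outline (80 x 115 x 5 mm) in the rack's other slot, 60 mm in front of or behind the first; a bystander. The point is its centre
- spare: the same amber plate; origin at the middle of its bottom edge
- rack: fixed white drying rack with two slots along its y, 120 x 124 x 38 mm, slot mouths 32 mm above the worktop at x = -30 and +30 mm from its origin (underside centre)
- spray_box: fixed spray box: floor, white back wall and clear side walls 140 mm high, no front wall (only a 16 mm lip); outside 168 mm deep, 220 mm wide, inside width 212 mm. Its -x side is the open front, its +x side the back. Origin on the worktop below the middle of the slot; the front lip lies 50 mm to -x of it, the back wall 112 mm to +x
- slot (a point): middle of the mouth of the slot in the grey stand on the box's floor (36 mm above the worktop). The slot runs along the box's y, 85 mm long; its mouth is 18 mm wide and narrows over the first 10 mm of depth to 7.5 mm; 22 mm deep in all. A seated plate has its centre 35.5 mm above this point and its top edge 93 mm above it
- guard (a joint): angle of the clear splash guard in rad: 0 = shut (level roof over the box), 1.57 = upright, 1.63 = the stop where it rests open, leaning back. Almost no friction: anywhere below 1.57 it falls shut when let go
- splash_guard: the swinging guard: clear panel 140 mm long, 214 mm wide, 4 mm thick with aluminium edges, about 0.35 kg, and its black bar handle. Its origin lies on the hinge line, its -x points from the hinge to the handle
- handle (a point): middle of the guard's black bar handle: round bar 10 mm thick, about 100 mm long, parallel to the box's y, 35 mm beyond the guard's free edge and 175 mm from the hinge line; free on all sides. Beware: a wall cabinet hangs behind it (from x = 0.60 m back, door handles a little nearer, from 0.46 m above the worktop up), so lean the wrist toward the robot
- hinge (a point): middle of the guard's hinge line, along the box's y, at the top of the back wall, 140 mm above the worktop

How it is judged (in metres and radians):
On the way, in this order (a step that is already met when the one before it is completed fails the run):
1. the white-coated plate is lifted out of the rack (height (world z) of plate above 0.05 m), for 0.1 s.
2. the plate stands in the slot of the spray box, white side to the open front, and is let go, with the guard still open (horizontal distance between plate and slot below 0.006 m and z of plate in the frame of spray_box below 0.02 m and angle between plate's own z axis and vertical below 0.17 rad and angle between the x axis of plate and the x axis of spray_box, either way round below 0.17 rad and x of plate_face in the frame of spray_box below -0.03 m and contact force between the fingers and plate below 0.1 N and value of joint guard above 1.2 rad), for 0.2 s.
3. the guard is held at 45 degrees (value of joint guard between 0.715 and 0.855 rad and velocity of joint guard between -0.05 and 0.05 rad/s and contact force between the fingers and splash_guard above 0.5 N and contact force between splash_guard and plate below 0.1 N and contact force between splash_guard and spare below 0.1 N), for 0.3 s.
At the end, for the whole second after the job is handed in: Plate let go in the box's slot: within 6 mm of its middle and of fully down, upright and square within 10 degrees, white face to the open front. Guard at 45 +- 4 degrees, still, held by the fingers, propped on neither plate. Amber plate moved under 15 mm (tilt under 14 degrees) (all of step 3 and horizontal distance between plate and slot below 0.006 m and z of plate in the frame of spray_box below 0.02 m and angle between plate's own z axis and vertical below 0.17 rad and angle between the x axis of plate and the x axis of spray_box, either way round below 0.17 rad and x of plate_face in the frame of spray_box below -0.03 m and contact force between the fingers and plate below 0.1 N and distance of spare from where it was at the start of the episode below 0.015 m and angle between spare's own z axis and vertical below 0.25 rad and linear speed of plate below 0.02 m/s); the arm keeps its last pose, push and grip.
It fails at once if the fingers press on the plate's white layer (contact force between the fingers and layer above 0.5 N).
It fails at once if the guard drops or is pushed shut (below 20 degrees) (value of joint guard below 0.35 rad).
It fails at once if the amber plate is displaced (distance of spare from where it was at the start of the episode above 0.015 m or angle between spare's own z axis and vertical above 0.25 rad).
It also fails if it takes over 72 s, if anything falls off the work surface, if the arm or the gripper's body presses on something with over 40 N, if the wrist force passes 120 N, or if a joint passes its speed limit or range.

## Robot

A 6-joint arm with a two-finger parallel gripper is mounted at the origin on a cart in front of the work surface, level with it; the furniture and walls round the work are solid. World frame = base frame: x ahead of the robot, y to its left, z up, the work surface at z = 0. Lengths are in m, angles in degrees, forces in N, time in s.
With the tool pointing down it reaches from about 0.375 to 0.9 m from the base axis. Payload 3.1 kg.
Tool frame: the origin (TCP) lies on the centre line of the jaws, within the pads' length; the fingertips stand 25 mm ahead of it and the grasp point (between the pads) lies 6 mm ahead of it; y points along the fingers, x is the direction in which the jaws open and shut, and the axes are right-handed (so a half turn about y gives the same grasp; the last joint's range is limited). The gripper opens to 87 mm and grips with 3 to 60 N. Pads are 19 mm wide; open, the fingers measure 117 mm over their backs; the gripper's body (75 mm by 190 mm) begins 51 mm behind the grasp point.
Start: joints at [-86.144, 30.224, 82.088, -0, 67.689, -10.227], TCP at [0.152, -0.606, 0.248] pointing down, gripper open.
Joint ranges: [-176.69, 176.69], [-43.24, 126.21], [12.49, 139.97], [-82, 262], [0, 151.66], [-163.58, 163.58]. Speed limits (degrees/s): [159.86, 159.86, 180, 180, 180, 180].

## Interface

Orientations are given as a 3x3 rotation matrix whose columns are the frame's x, y, z axes.
In Python, from rig import * gives the robot as it stands.
- The arm moves only by the tool play_rows, never from a script. Its argument "commands" is a list of rows, each a list of 2 entries, a list of its own where there are three numbers: the shift along the world's x, y, z in m, then the turn, a rotation vector about the world's x, y, z in rad. A call has 1 to 10 rows; each row is the pose to reach, as a shift and turn from the pose commanded when the call began; what a row does not reach only later rows make up. A row lasts 1/8 s, in which the tool goes at most 62.5 mm and 10.7 degrees, less where a joint would pass 70% of its speed; a pose out of reach is approached as far as the arm can. A call with a gripper value outside its range is refused whole. "gripper" is the finger opening in m, from 0 to 0.087, set as the call begins (left out, the last holds). The fingers move at their own pace and stop on an object; the grip force is fixed at half the most. Time passes only in rows, so rows that repeat a pose let the fingers close. It gives the time, the measured TCP pose, the force and the opening at its end, in the units of the state.
- read_state(): the state, without advancing time (a new reading comes with each control period).
- capture(name): name is "side" or "top" or "wrist"; returns a dict with "frame" (420x560x3 uint8, red, green, blue), "depth" (420x560 float32, m along the optical axis (not along the pixel's ray), 0 where there is no reading), "mtx" (3x3 intrinsics, pixels), "dist_coeffs" ([k1, k2, p1, p2, k3] as OpenCV has them; the pictures are not rectified), "cam_to_world" (4x4, takes a point from camera to world coordinates); the wrist camera has in their place "hand_eye" (4x4, takes a point from camera to tool coordinates, whose origin is the TCP and whose axes are the tool frame's). Camera axes: x right, y down, z forward; pixel columns grow to the right and rows downward; lengths in m; the calibration is good to about 2 mm. A picture is of the moment at which its call begins: read the wrist's pose just before it.
- hand_in(): hands the job in, once; it reports no verdict.
The state is a dict: "time_s": time; "joint_positions": joint angles; "qvel": joint speeds; "tau": joint torques, N m; "position": TCP position; "tcp_rot": TCP orientation; "force": force on the tool from outside, world axes, zero at the start; "moment": the same for the moment, N m; "opening": opening from 0.0 (shut) to 1.0 (fully open).
Only numpy, scipy, OpenCV 4.12 (cv2) and the standard library are available. Lean on these libraries where they do the work, as an engineer would, in place of code of your own. Each camera call takes 0.05 s, during which the arm holds its last target. There are 200 camera calls.

## Working session

There is one attempt and no reset: what is moved stays moved. The work goes in short steps, Python scripts to look and compute and a tool call to move; the robot and the scene stay as the last step left them, time stands still between calls to the robot, and variables do not carry over. Pictures are saved under pics/ and viewed, about 8 in all and at most 12, crops included, and the job is handed in when it is done.

Besides the shell and the picture viewer there is one more tool, called after "Call:" as a command line: name --argument value ..., lists and objects as JSON in quotes. play_rows: Moves the arm, as the interface text tells. Its arguments: {"type":"object","properties":{"commands":{"type":"array"},"gripper":{"type":"number"}},"required":["commands"]}

```bash
mkdir -p pics; ls
python3 - <<'E'
from rig import *
import cv2,numpy as np
s=read_state();print(s['time_s'],s['position'],s['tcp_rot'],s['opening'])
ims=[]
for n in('side','top'):
    c=capture(n);np.savez(f'{n}0.npz',**c);ims.append(c['frame'])
    print(n,c['mtx'],c['dist_coeffs'],c['cam_to_world'])
    cv2.imwrite(f'pics/{n}0.png',c['frame'][:,:,::-1])
E
```

```text
pics
0.0 [ 0.15207365 -0.60550512  0.24656908] [[ 2.43349914e-01 -1.39092627e-04  9.69938555e-01]
 [-9.69936144e-01  2.19900297e-03  2.43349625e-01]
 [-2.16674590e-03 -9.99997573e-01  4.00216217e-04]] 1.0029207144750498
side [[402.83585405   0.         286.9668934 ]
 [  0.         402.83585405 205.06123486]
 [  0.           0.           1.        ]] [-0.1180626  0.         0.         0.         0.       ] [[ 0.9976082   0.03436627 -0.05997369  0.45144072]
 [ 0.06888236 -0.42204754  0.90395304 -0.85905917]
 [ 0.00575375 -0.90592209 -0.42340531  0.52609844]
 [ 0.          0.          0.          1.        ]]
top [[398.20462753   0.         275.72194119]
 [  0.         398.20462753 212.76120693]
 [  0.           0.           1.        ]] [-0.03357554  0.          0.          0.          0.        ] [[-0.08537984 -0.97627078  0.19901168  0.21155761]
 [-0.99634278  0.08298369 -0.02036581  0.02240423]
 [ 0.00336782 -0.20002269 -0.97978548  1.11785344]
 [ 0.          0.          0.          1.        ]]
```

View pics/side0.png

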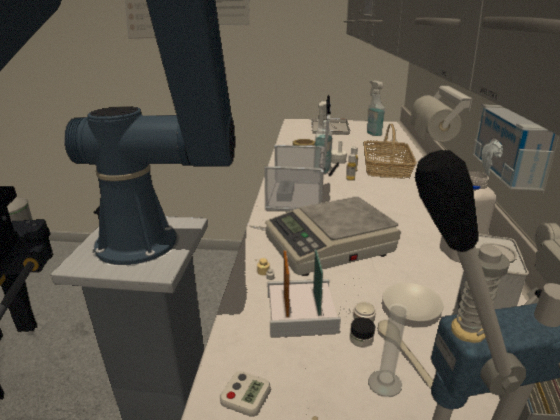

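View pics/top0.png

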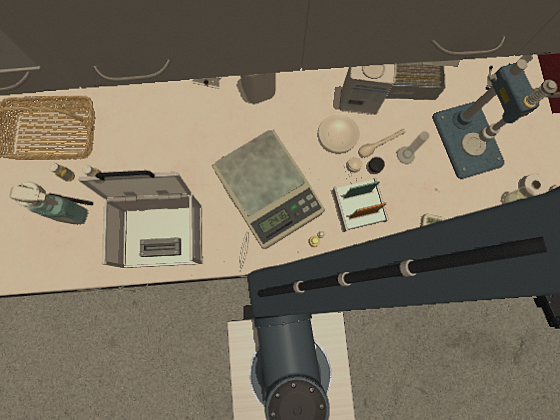

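The side view shows the amber plate (287,285) nearer the robot and the green plate (319,285) behind it, in the rack. In the top view the rack is at (360,205). The spray box is at (153,230), with its grey slot stand at (160,247) and the black guard handle at (120,175).

```bash
cat > h.py <<'E'
import numpy as np,cv2
def cloud(c,T=None):
    d=c['depth'];h,w=d.shape
    u,v=np.meshgrid(np.arange(w,dtype=float),np.arange(h,dtype=float))
    n=cv2.undistortPoints(np.stack([u,v],-1).reshape(-1,1,2),c['mtx'],c['dist_coeffs']).reshape(h,w,2)
    P=np.dstack([n*d[...,None],d])
    T=c['cam_to_world'] if T is None else T
    return P@T[:3,:3].T+T[:3,3]
def pt(P,u,v,r=1):
    return np.median(P[v-r:v+r+1,u-r:u+r+1].reshape(-1,3),0).round(4)
def proj(c,X,T=None):
    T=np.linalg.inv(c['cam_to_world'] if T is None else T)
    X=np.atleast_2d(X).astype(float)
    return cv2.projectPoints(X,cv2.Rodrigues(T[:3,:3])[0],T[:3,3],c['mtx'],c['dist_coeffs'])[0].reshape(-1,2)
E
python3 - <<'E'
from h import *
for n in('top','side'):
    c=dict(np.load(n+'0.npz'));P=cloud(c);f=c['frame'].astype(int);hsv=cv2.cvtColor(c['frame'],cv2.COLOR_RGB2HSV)
    # rack window
    box=(330,390,175,235) if n=='top' else (262,345,245,340)
    m=np.zeros(f.shape[:2],bool);m[box[2]:box[3],box[0]:box[1]]=1
    H,S,V=[hsv[...,i].astype(int) for i in range(3)]
    for nm,k in(('amber',(H<22)&(S>120)),('green',(H>50)&(H<100)&(S>60))):
        q=P[m&k&(c['depth']>0)]
        q=q[q[:,2]>0.04]
        print(n,nm,len(q),q.min(0).round(3),q.max(0).round(3),np.median(q,0).round(3))
        t=q[q[:,2]>0.05]
        if len(t)>10:
            l=np.polyfit(t[:,1],t[:,0],1);print(' x=a*y+b',l, 'yaw',np.degrees(np.arctan(l[0])), 'ytop', np.percentile(t[:,1],[1,50,99]))
    if n=='top':
        im=cv2.resize(c['frame'][145:275,70:220,::-1],None,fx=4,fy=4,interpolation=cv2.INTER_CUBIC)
        im2=cv2.resize(c['frame'][170:240,320:400,::-1],None,fx=4,fy=4,interpolation=cv2.INTER_CUBIC)
        o=np.zeros((520+0,600,3),np.uint8);o[:520]=im;o[:0]=0
        cv2.imwrite('pics/crop.png',o);cv2.imwrite('pics/crop2.png',im2)
        for u,v in((106,265),(197,262),(104,198),(202,200),(120,175),(95,173),(152,178),(160,247),(141,250),(181,246)):print((u,v),pt(P,u,v,0))
E
```

```text
top amber 175 [ 0.401 -0.281  0.04 ] [ 0.417 -0.204  0.128] [ 0.408 -0.243  0.096]
 x=a*y+b [-0.15562997  0.36998087] yaw -8.845977643375518 ytop [-0.27981189 -0.24273699 -0.20418254]
top green 49 [ 0.461 -0.27   0.042] [ 0.473 -0.197  0.123] [ 0.469 -0.244  0.08 ]
 x=a*y+b [-0.15460369  0.43073085] yaw -8.788557443971047 ytop [-0.27020648 -0.24729428 -0.19689498]
(106, 265) [ 0.3301  0.487  -0.0018]
(197, 262) [0.312  0.2205 0.0546]
(104, 198) [ 0.5251  0.4929 -0.0025]
(202, 200) [ 0.4949  0.2085 -0.0034]
(120, 175) [0.4829 0.3252 0.3164]
(95, 173) [0.5816 0.4922 0.0599]
(152, 178) [0.4876 0.2735 0.2631]
(160, 247) [0.3657 0.3284 0.0163]
(141, 250) [0.3593 0.3755 0.0348]
(181, 246) [0.365  0.2721 0.0067]
side amber 250 [ 0.399 -0.285  0.041] [ 0.416 -0.086  0.128] [ 0.412 -0.274  0.098]
 x=a*y+b [-0.16261935  0.36795542] yaw -9.236548568258149 ytop [-0.28408366 -0.27210444 -0.21267831]
side green 219 [ 0.463 -0.275  0.04 ] [ 0.474 -0.214  0.127] [ 0.468 -0.252  0.088]
 x=a*y+b [-0.16124222  0.42786048] yaw -9.159660814604825 ytop [-0.27451575 -0.25161973 -0.21710233]
```

View pics/crop.png

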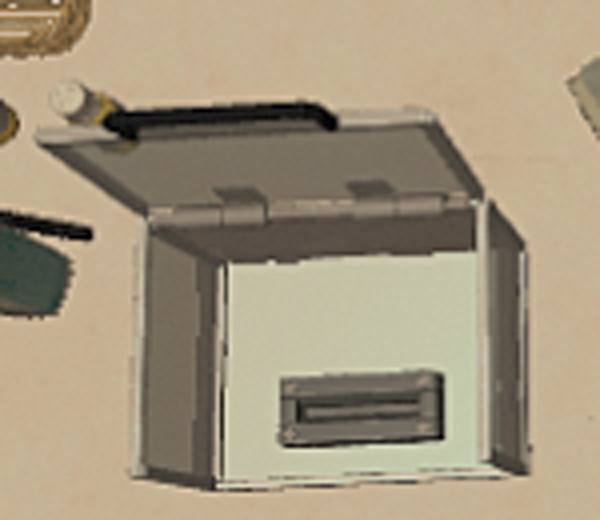

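The crop shows the box opening toward the robot. The slot stand is at crop (360,408) and the handle bar runs from (110,125) to (335,118), so the guard rests open. Next I fit the box pose.

Run:
```python
from h import *
for n in('top','side'):
    c=dict(np.load(n+'0.npz'));P=cloud(c);ok=c['depth']>0
    g=c['frame'].astype(int).sum(2)
    Q=P[ok];G=g[ok]
    def reg(x0,x1,y0,y1,z0,z1,extra=True):
        return Q[(Q[:,0]>x0)&(Q[:,0]<x1)&(Q[:,1]>y0)&(Q[:,1]<y1)&(Q[:,2]>z0)&(Q[:,2]<z1)&extra]
    for nm,q in(('stand',reg(.33,.40,.26,.40,.028,.045)),('handle',reg(.44,.53,.24,.40,.302,.33,G<200)),('panel',reg(.44,.52,.2,.45,.155,.27)),('sidewall/back top',reg(.26,.52,.19,.47,.132,.148)),
      ('rackrim',reg(.36,.52,-.33,-.16,.034,.045))):
        if len(q)<8: print(n,nm,len(q));continue
        r=cv2.minAreaRect((q[:,:2]*1000).astype(np.float32))
        print(n,nm,len(q),'min',q.min(0).round(3),'max',q.max(0).round(3),'rect',np.round(r[0],1),np.round(r[1],1),round(r[2],2))
        if nm in('handle','panel'):
            l=np.polyfit(q[:,1],q[:,0],1);print('  slope deg',np.degrees(np.arctan(l[0])))
```

```text
top stand 545 min [0.341 0.272 0.028] max [0.39  0.38  0.041] rect [365.2 326.2] [107.5  46.6] 88.59
top handle 218 min [0.481 0.262 0.303] max [0.491 0.38  0.322] rect [485.9 320.6] [117.9   9.1] 89.13
  slope deg 1.4820367915983135
top panel 1528 min [0.477 0.212 0.155] max [0.493 0.434 0.27 ] rect [485.3 323.1] [221.2  12.6] 88.93
  slope deg 1.911828324670642
top sidewall/back top 783 min [0.313 0.212 0.132] max [0.486 0.439 0.148] rect [400.8 326. ] [224.3 170.6] 88.55
top rackrim 304 min [ 0.369 -0.309  0.034] max [ 0.511 -0.169  0.045] rect [ 439.5 -238.8] [125.8 125.6] 9.27
side stand 0
side handle 44 min [0.483 0.257 0.302] max [0.494 0.364 0.321] rect [488.5 310.5] [106.2   8.8] 88.82
  slope deg 1.9672263954353735
side panel 122 min [0.478 0.207 0.156] max [0.49  0.43  0.269] rect [484.1 318.4] [222.7  12.5] 89.96
  slope deg 1.0126410349004085
side sidewall/back top 390 min [0.314 0.208 0.132] max [0.484 0.438 0.148] rect [401.9 322.6] [226.8 170.2] 88.31
side rackrim 575 min [ 0.369 -0.31   0.034] max [ 0.511 -0.17   0.045] rect [ 440.3 -239.2] [126.9 126.7] 8.04
```

Call:
play_rows --commands '[[[0.04, 0.046, 0.01], [0, 0, 0.18]], [[0.08, 0.093, 0.02], [0, 0, 0.36]], [[0.12, 0.14, 0.02], [0, 0, 0.54]], [[0.16, 0.186, 0.02], [0, 0, 0.72]], [[0.2, 0.233, 0.02], [0, 0, 0.9]], [[0.24, 0.28, 0.02], [0, 0, 1.08]], [[0.28, 0.326, 0.01], [0, 0, 1.26]], [[0.3165, 0.371, 0.0], [0, 0, 1.4]], [[0.3165, 0.371, 0.0], [0, 0, 1.482]], [[0.3165, 0.371, 0.0], [0, 0, 1.482]]]' --gripper 0.04

```text
time_s: 1.35
position: [0.4688, -0.2343, 0.2471]
tcp_rot: [[0.988, -0.001, -0.157], [0.157, 0.001, 0.988], [-0.001, -1.0, 0.001]]
force: [-0.7, 0.3, 0.2]
opening: 0.461
```

Call:
play_rows --commands '[[[0, 0, 0], [0, 0, 0]], [[0, 0, 0], [0, 0, 0]]]'

```text
time_s: 1.6
position: [0.4682, -0.236, 0.2476]
tcp_rot: [[0.988, 0.0, -0.154], [0.154, -0.0, 0.988], [0.0, -1.0, -0.0]]
force: [0.4, -0.1, -0.1]
opening: 0.458
```

```bash
cat >> h.py <<'E'
def wrist(name):
    from rig import read_state,capture
    s=read_state();c=capture('wrist')
    T=np.eye(4);T[:3,:3]=s['tcp_rot'];T[:3,3]=s['position'];T=T@c['hand_eye']
    cv2.imwrite(f'pics/{name}.png',c['frame'][:,:,::-1])
    np.savez(name+'.npz',T=T,**c)
    return s,c,T,cloud(c,T)
E
python3 - <<'E'
from h import *
s,c,T,P=wrist('w1')
R=np.array(s['tcp_rot']);print(s['time_s'],s['position'],R.round(4),s['joint_positions'],s['force'],s['opening'])
print(T.round(3))
hsv=cv2.cvtColor(c['frame'],cv2.COLOR_RGB2HSV)
H,S,V=[hsv[...,i].astype(int) for i in range(3)]
q=P[(c['depth']>0)&(P[...,2]>.05)&(P[...,2]<.14)&(P[...,0]>.44)&(P[...,0]<.5)&(P[...,1]>-.29)&(P[...,1]<-.18)]
print(len(q),q.min(0),q.max(0))
t=q[q[:,2]>q[:,2].max()-.004]
l=np.polyfit(t[:,1],t[:,0],1);print(np.degrees(np.arctan(l[0])),t.min(0),t.max(0),np.median(t,0), len(t))
# edge center by minAreaRect
print(cv2.minAreaRect((t[:,:2]*1000).astype(np.float32)))
E
```

```text
1.6 [ 0.4682054  -0.2359681   0.24763784] [[ 9.881e-01  1.000e-04 -1.541e-01]
 [ 1.541e-01 -1.000e-04  9.881e-01]
 [ 1.000e-04 -1.000e+00 -1.000e-04]] [-3.89699126e+01  2.24802659e+01  9.64648650e+01  1.11027279e-04
  6.10462812e+01 -4.78329250e+01] [ 0.44519515 -0.06182878 -0.133813  ] 0.45849736704010735
[[ 0.988  0.149  0.042  0.457]
 [ 0.155 -0.953 -0.262 -0.165]
 [ 0.001  0.265 -0.964  0.386]
 [ 0.     0.     0.     1.   ]]
754 [ 0.45894323 -0.273131    0.05079371] [ 0.47575834 -0.19407927  0.12806554]
-8.816253322961808 [ 0.4591578  -0.273131    0.12407436] [ 0.47397613 -0.19459161  0.12806554] [ 0.46628147 -0.23246912  0.12566611] 516
((466.4913024902344, -233.95787048339844), (3.0590853691101074, 79.54186248779297), 8.9050874710083)
```

View pics/w1.png

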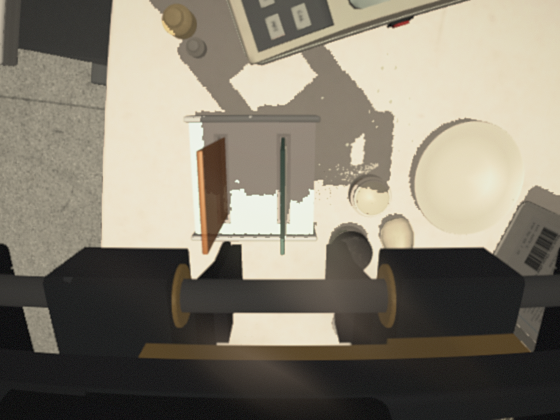

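The view shows the green plate's top edge at x≈283 px, midway between the fingertips (≈238 and ≈330). The amber plate is on the left, outside the fingers. I descend onto the bare strip.

Call:
play_rows --commands '[[[-0.001, 0.002, -0.03], [0, 0, 0]], [[-0.001, 0.002, -0.06], [0, 0, 0]], [[-0.001, 0.002, -0.085], [0, 0, 0]], [[-0.001, 0.002, -0.105], [0, 0, 0]], [[-0.001, 0.002, -0.12], [0, 0, 0]], [[-0.001, 0.002, -0.1255], [0, 0, 0]], [[-0.001, 0.002, -0.1255], [0, 0, 0]]]'

```text
time_s: 2.52
position: [0.4676, -0.2334, 0.122]
tcp_rot: [[0.988, 0.0, -0.156], [0.156, 0.0, 0.988], [0.0, -1.0, 0.0]]
force: [-0.6, -0.3, -0.1]
opening: 0.462
```

Call:
play_rows --commands '[[[0, 0, 0], [0, 0, 0]], [[0, 0, 0], [0, 0, 0]], [[0, 0, 0], [0, 0, 0]], [[0, 0, 0], [0, 0, 0]], [[0, 0, 0], [0, 0, 0]], [[0, 0, 0], [0, 0, 0]], [[0, 0, 0], [0, 0, 0]], [[0, 0, 0], [0, 0, 0]]]' --gripper 0.0

```text
time_s: 3.52
position: [0.4675, -0.2332, 0.1221]
tcp_rot: [[0.988, -0.0, -0.156], [0.156, -0.0, 0.988], [-0.0, -1.0, 0.0]]
force: [-0.9, -1.0, 2.4]
opening: 0.036
```

Call:
play_rows --commands '[[[0, 0, 0.008], [0, 0, 0]], [[0, 0, 0.02], [0, 0, 0]], [[0, 0, 0.04], [0, 0, 0]], [[0, 0, 0.065], [0, 0, 0]], [[0, 0, 0.09], [0, 0, 0]], [[0, 0, 0.12], [0, 0, 0]], [[0, 0, 0.15], [0, 0, 0]], [[0, 0, 0.17], [0, 0, 0]], [[0, 0, 0.18], [0, 0, 0]], [[0, 0, 0.18], [0, 0, 0]]]'

```text
time_s: 4.78
position: [0.4678, -0.2332, 0.3027]
tcp_rot: [[0.988, 0.001, -0.156], [0.156, -0.001, 0.988], [0.001, -1.0, -0.001]]
force: [-0.5, 0.1, -0.5]
opening: 0.035
```

Call:
play_rows --commands '[[[-0.003, 0.016, 0], [0, 0, 0.08]], [[-0.009, 0.047, 0], [0, 0, 0.24]], [[-0.014, 0.078, 0], [0, 0, 0.4]], [[-0.02, 0.109, 0], [0, 0, 0.56]], [[-0.025, 0.14, 0], [0, 0, 0.72]], [[-0.03, 0.171, 0], [0, 0, 0.88]], [[-0.036, 0.202, 0], [0, 0, 1.04]], [[-0.041, 0.233, 0], [0, 0, 1.2]], [[-0.047, 0.264, 0], [0, 0, 1.36]], [[-0.052, 0.29, 0], [0, 0, 1.479]]]'

```text
time_s: 6.02
position: [0.4145, 0.058, 0.301]
tcp_rot: [[-0.07, -0.003, -0.998], [0.998, 0.001, -0.07], [0.001, -1.0, 0.002]]
force: [-0.1, 0.3, -0.8]
opening: 0.041
```

Call:
play_rows --commands '[[[-0.005, 0.03, 0], [0, 0, 0.16]], [[-0.01, 0.06, 0], [0, 0, 0.32]], [[-0.015, 0.09, 0], [0, 0, 0.48]], [[-0.02, 0.12, 0], [0, 0, 0.64]], [[-0.025, 0.15, 0], [0, 0, 0.8]], [[-0.03, 0.18, 0], [0, 0, 0.96]], [[-0.036, 0.21, 0], [0, 0, 1.12]], [[-0.042, 0.24, 0], [0, 0, 1.28]], [[-0.047, 0.26, 0], [0, 0, 1.42]], [[-0.049, 0.269, 0], [0, 0, 1.479]]]'

```text
time_s: 7.28
position: [0.3655, 0.3266, 0.3008]
tcp_rot: [[-1.0, -0.002, -0.023], [0.023, -0.001, -1.0], [0.002, -1.0, 0.001]]
force: [-0.6, 0.2, -0.7]
opening: 0.037
```

Call:
play_rows --commands '[[[0, 0, 0], [0, 0, 0]], [[0, 0, 0], [0, 0, 0]], [[0, 0, 0], [0, 0, 0]]]'

```text
time_s: 7.65
position: [0.3666, 0.3253, 0.3018]
tcp_rot: [[-1.0, -0.001, -0.028], [0.028, -0.0, -1.0], [0.001, -1.0, 0.0]]
force: [-0.3, -0.6, -1.0]
opening: 0.04
```

Run:
```python
from h import *
s,c,T,P=wrist('w2')
R=np.array(s['tcp_rot']);print(s['time_s'],s['position'],R.round(4),np.round(s['joint_positions'],1),s['force'],s['opening'], np.degrees(np.arctan2(R[1,0],R[0,0])))
ok=c['depth']>0;Q=P[ok]
q=Q[(Q[:,0]>.33)&(Q[:,0]<.40)&(Q[:,1]>.26)&(Q[:,1]<.39)&(Q[:,2]>.03)&(Q[:,2]<.043)]
print(len(q), cv2.minAreaRect((q[:,:2]*1000).astype(np.float32)) if len(q) else 0)
q=Q[(Q[:,2]>.18)&(Q[:,2]<.32)&(abs(Q[:,0]-.367)<.03)&(abs(Q[:,1]-.326)<.05)]
if len(q):print('plate',len(q),q.min(0),q.max(0))
from rig import capture
c=capture('side');P=cloud(c);np.savez('side1.npz',**c);cv2.imwrite('pics/side1.png',c['frame'][:,:,::-1])
im=np.vstack([cv2.resize(cv2.imread('pics/w2.png'),(400,300)),cv2.resize(cv2.imread('pics/side1.png')[100:250,230:430],(400,300))])
cv2.imwrite('pics/m2.png',im)
```

```text
7.65 [0.36663006 0.32526046 0.301813  ] [[-9.996e-01 -5.000e-04 -2.790e-02]
 [ 2.790e-02 -4.000e-04 -9.996e-01]
 [ 5.000e-04 -1.000e+00  4.000e-04]] [  28.5   15.9   97.    -0.    67.2 -149.9] [-0.30971653 -0.58765225 -0.97635715] 0.039662556559237 178.40359449094709
3074 ((364.14434814453125, 326.87652587890625), (108.6489028930664, 46.05897903442383), 88.0291519165039)
plate 2933 [0.355454   0.28486411 0.19281292] [0.3765864  0.35160441 0.31746769]
```

View pics/m2.png

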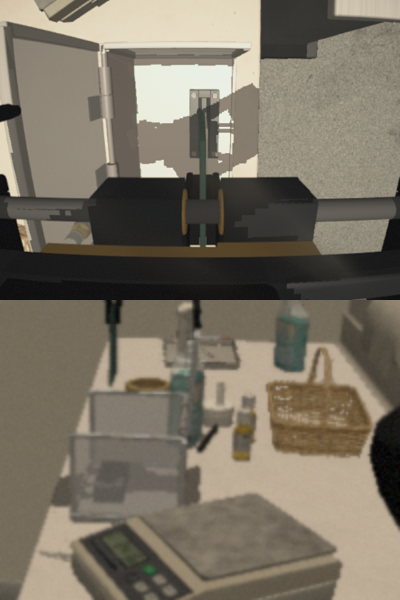

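The wrist view shows the plate edge (203,130) lined up with the grey slot stand (204,120), with the box open toward the robot. I descend.

Call:
play_rows --commands '[[[-0.0005, 0.001, -0.02], [0, 0, 0]], [[-0.0005, 0.001, -0.045], [0, 0, 0]], [[-0.0005, 0.001, -0.07], [0, 0, 0]], [[-0.0005, 0.001, -0.095], [0, 0, 0]], [[-0.0005, 0.001, -0.12], [0, 0, 0]], [[-0.0005, 0.001, -0.14], [0, 0, 0]], [[-0.0005, 0.001, -0.15], [0, 0, 0]], [[-0.0005, 0.001, -0.15], [0, 0, 0]]]'

```text
time_s: 8.75
position: [0.3661, 0.3266, 0.1517]
tcp_rot: [[-1.0, -0.001, -0.027], [0.027, -0.0, -1.0], [0.001, -1.0, 0.001]]
force: [-1.3, 0.6, -0.8]
opening: 0.037
```

Call:
play_rows --commands '[[[0, 0, -0.005], [0, 0, 0]], [[0, 0, -0.01], [0, 0, 0]], [[0, 0, -0.014], [0, 0, 0]], [[0, 0, -0.014], [0, 0, 0]]]'

```text
time_s: 9.25
position: [0.3659, 0.3267, 0.1378]
tcp_rot: [[-1.0, -0.0, -0.027], [0.027, -0.0, -1.0], [0.0, -1.0, 0.0]]
force: [0.2, -0.5, -0.7]
opening: 0.041
```

Bottom is about 10 mm inside the mouth without contact; I continue down.

Call:
play_rows --commands '[[[0, 0, -0.003], [0, 0, 0]], [[0, 0, -0.006], [0, 0, 0]], [[0, 0, -0.009], [0, 0, 0]], [[0, 0, -0.011], [0, 0, 0]], [[0, 0, -0.011], [0, 0, 0]]]'

```text
time_s: 9.88
position: [0.3661, 0.3268, 0.1268]
tcp_rot: [[-1.0, -0.0, -0.027], [0.027, -0.0, -1.0], [0.0, -1.0, 0.0]]
force: [0.2, 0.2, -0.7]
opening: 0.039
```

Call:
play_rows --commands '[[[0, 0, -0.001], [0, 0, 0]], [[0, 0, -0.002], [0, 0, 0]], [[0, 0, -0.002], [0, 0, 0]]]'

```text
time_s: 10.25
position: [0.3663, 0.3269, 0.1261]
tcp_rot: [[-1.0, 0.001, -0.026], [0.026, 0.0, -1.0], [-0.001, -1.0, -0.0]]
force: [-0.9, -1.7, 7.9]
opening: 0.039
```

Seated: the wrist reads 7.9 N upward at the expected height. I release and retreat upward.

Call:
play_rows --commands '[[[0, 0, 0], [0, 0, 0]], [[0, 0, 0], [0, 0, 0]], [[0, 0, 0], [0, 0, 0]], [[0, 0, 0], [0, 0, 0]], [[0, 0, 0], [0, 0, 0]]]' --gripper 0.04

```text
time_s: 10.88
position: [0.3661, 0.3268, 0.1249]
tcp_rot: [[-1.0, -0.0, -0.027], [0.027, -0.0, -1.0], [0.0, -1.0, 0.0]]
force: [-0.2, 0.3, 0.7]
opening: 0.438
```

Call:
play_rows --commands '[[[0, 0, 0.015], [0, 0, 0]], [[0, 0, 0.04], [0, 0, 0]], [[0, 0, 0.08], [0, 0, 0]], [[0, 0, 0.12], [0, 0, 0]], [[0, 0, 0.16], [0, 0, 0]], [[0, 0, 0.2], [0, 0, 0]], [[0, 0, 0.2], [0, 0, 0]]]'

```text
time_s: 11.75
position: [0.3677, 0.3278, 0.3283]
tcp_rot: [[-1.0, 0.007, -0.026], [0.026, 0.004, -1.0], [-0.007, -1.0, -0.004]]
force: [0.4, -0.1, -0.2]
opening: 0.454
```

Run:
```python
from h import *
s,c,T,P=wrist('w3')
print(s['time_s'],s['position'],s['force'],s['opening'])
ok=c['depth']>0
def rep(Q):
    q=Q[(Q[:,2]>.045)&(Q[:,2]<.14)&(abs(Q[:,0]-.367)<.035)&(abs(Q[:,1]-.326)<.06)]
    if len(q)<30:return print(len(q))
    print('plate',len(q),q.min(0),q.max(0))
    t=q[q[:,2]>.124];print(' top',len(t),cv2.minAreaRect((t[:,:2]*1000).astype(np.float32)))
    A=np.c_[q[:,1],q[:,2],np.ones(len(q))];print(' x=ay+bz+c',np.linalg.lstsq(A,q[:,0],rcond=None)[0])
rep(P[ok])
from rig import capture
c2=capture('top');P2=cloud(c2);np.savez('top1.npz',**c2)
rep(P2[c2['depth']>0])
a=cv2.imread('pics/w3.png');b=cv2.resize(c2['frame'][140:280,70:330,::-1],(560,302))
cv2.imwrite('pics/m3.png',cv2.resize(np.vstack([a[:290],b]),None,fx=1,fy=1))
```

```text
11.75 [0.36769172 0.32775761 0.32827147] [ 0.37766291 -0.12467873 -0.16014382] 0.4540955300843452
plate 436 [0.36227915 0.28657808 0.04730053] [0.36839201 0.36625413 0.13223428]
 top 332 ((366.0205383300781, 326.4678955078125), (79.57860565185547, 2.8980331420898438), 88.66303253173828)
 x=ay+bz+c [0.01599935 0.04348583 0.35504818]
plate 199 [0.36224509 0.28481868 0.04508022] [0.36856524 0.36604699 0.13296198]
 top 46 ((366.3955078125, 325.76458740234375), (78.7110366821289, 3.8080599308013916), 88.50946807861328)
 x=ay+bz+c [0.02102847 0.03489978 0.35457892]
```

View pics/m3.png

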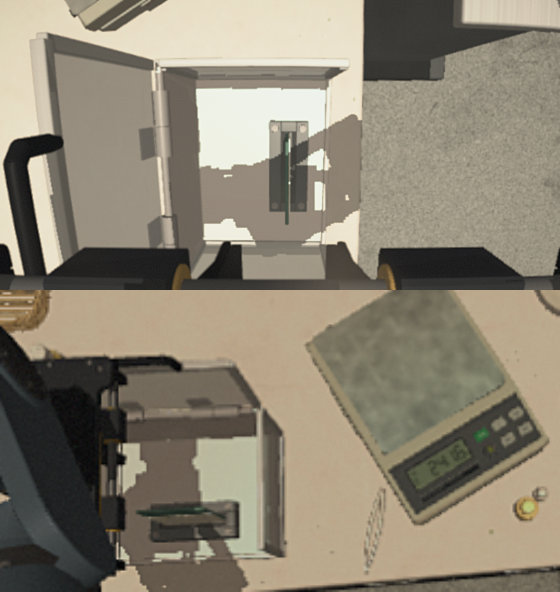

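The wrist view shows the plate standing in the slot (288,175). Depth puts its top edge at z≈0.13, with the plate upright and centred within about 1 mm. The guard still leans back, with its handle at the left (20,160). I turn the wrist half round to get last-joint margin, then lean for the handle.

Call:
play_rows --commands '[[[-0.01, 0, 0.02], [0, 0, -0.16]], [[-0.02, 0, 0.04], [0, 0, -0.33]], [[-0.02, 0, 0.06], [0, 0, -0.5]], [[-0.02, 0, 0.075], [0, 0, -0.67]], [[-0.02, 0, 0.075], [0, 0, -0.84]], [[-0.02, 0, 0.075], [0, 0, -1.01]], [[-0.02, 0, 0.075], [0, 0, -1.18]], [[-0.02, 0, 0.075], [0, 0, -1.35]], [[-0.02, 0, 0.075], [0, 0, -1.5]], [[-0.02, 0, 0.075], [0, 0, -1.5708]]]'

```text
time_s: 13.1
position: [0.3454, 0.3264, 0.3979]
tcp_rot: [[0.029, -0.004, -1.0], [1.0, -0.002, 0.029], [-0.002, -1.0, 0.004]]
force: [-0.1, -0.5, -0.4]
opening: 0.458
```

Call:
play_rows --commands '[[[0, 0, 0], [0, 0, -0.16]], [[0, 0, 0], [0, 0, -0.33]], [[0, 0, 0], [0, 0, -0.5]], [[0, 0, 0], [0, 0, -0.67]], [[0, 0, 0], [0, 0, -0.84]], [[0, 0, 0], [0, 0, -1.01]], [[0, 0, 0], [0, 0, -1.18]], [[0, 0, 0], [0, 0, -1.35]], [[0, 0, 0], [0, 0, -1.5]], [[0, 0, 0], [0, 0, -1.5708]]]'

```text
time_s: 14.35
position: [0.3454, 0.3263, 0.3979]
tcp_rot: [[1.0, -0.004, 0.029], [-0.029, -0.002, 1.0], [-0.004, -1.0, -0.002]]
force: [-0.6, -0.2, -0.1]
opening: 0.461
```

Call:
play_rows --commands '[[[0, 0, 0], [0, -0.11, 0]], [[0, 0, 0], [0, -0.22, 0]], [[0, 0, 0], [0, -0.33, 0]], [[0, 0, 0], [0, -0.436, 0]], [[0, 0, 0], [0, -0.436, 0]], [[0, 0, 0], [0, -0.436, 0]]]'

```text
time_s: 15.1
position: [0.3463, 0.3269, 0.3994]
tcp_rot: [[0.907, 0.42, 0.024], [-0.026, -0.001, 1.0], [0.42, -0.907, 0.01]]
force: [0.2, 1.2, 0.0]
opening: 0.459
```

Run:
```python
from h import *
s,c,T,P=wrist('w4')
print(s['time_s'],s['position'],np.round(s['tcp_rot'],4),np.round(s['joint_positions'],1),s['force'],s['opening'])
ok=c['depth']>0;G=c['frame'].astype(int).sum(2)
def rep(P,ok,G):
    m=ok&(P[...,0]>.45)&(P[...,0]<.52)&(P[...,1]>.23)&(P[...,1]<.41)&(P[...,2]>.295)&(P[...,2]<.335)&(G<150)
    q=P[m]
    if len(q)<10:return print(len(q))
    print(len(q),q.min(0),q.max(0));t=q[q[:,2]>.31];print(cv2.minAreaRect((t[:,:2]*1000).astype(np.float32)),np.percentile(q[:,2],98))
rep(P,ok,G)
```

```text
15.1 [0.34627277 0.326896   0.39937281] [[ 9.071e-01  4.203e-01  2.410e-02]
 [-2.620e-02 -7.000e-04  9.997e-01]
 [ 4.202e-01 -9.074e-01  1.040e-02]] [ 38.9   3.1 101.2 -18.3  57.3  47.9] [0.18120963 1.20849319 0.0353648 ] 0.4593313604992751
1121 [0.4792988  0.26756103 0.2950804 ] [0.48931464 0.38193741 0.32274263]
((484.43560791015625, 335.1651306152344), (92.8523178100586, 7.933584690093994), 87.6129150390625) 0.32133453256855077
```

View pics/w4.png

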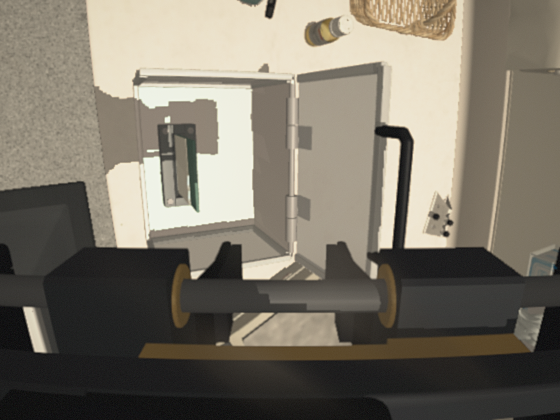

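The bar (400,190) is free on all sides, with its centre near (0.485, 0.323, 0.316). I move to the pre-grasp pose and then along the tool axis onto the bar.

Call:
play_rows --commands '[[[0.03, -0.002, 0], [0, 0, 0]], [[0.06, -0.004, -0.003], [0, 0, 0]], [[0.09, -0.004, -0.006], [0, 0, 0]], [[0.1025, -0.004, -0.006], [0, 0, 0]], [[0.1025, -0.004, -0.006], [0, 0, 0]], [[0.111, -0.004, -0.024], [0, 0, 0]], [[0.119, -0.004, -0.042], [0, 0, 0]], [[0.128, -0.004, -0.06], [0, 0, 0]], [[0.136, -0.004, -0.0785], [0, 0, 0]], [[0.136, -0.004, -0.0785], [0, 0, 0]]]'

```text
time_s: 16.4
position: [0.4807, 0.3225, 0.3201]
tcp_rot: [[0.908, 0.419, 0.024], [-0.026, -0.002, 1.0], [0.419, -0.908, 0.009]]
force: [0.1, 0.4, -0.5]
opening: 0.459
```

Run:
```python
from h import *
s,c,T,P=wrist('w5')
print(s['time_s'],s['position'],np.round(s['tcp_rot'],3),np.round(s['joint_positions'],1),s['force'],s['opening'])
from rig import capture
c2=capture('side');
b=cv2.resize(c2['frame'][60:240,220:420,::-1],(560,504),interpolation=cv2.INTER_CUBIC)
cv2.imwrite('pics/m5.png',np.hstack([cv2.resize(cv2.imread('pics/w5.png'),(400,300)),cv2.resize(b,(333,300))]))
```

```text
16.4 [0.48067448 0.32245051 0.32013657] [[ 0.908  0.419  0.024]
 [-0.026 -0.002  1.   ]
 [ 0.419 -0.908  0.009]] [ 28.4  16.   98.1 -16.5  45.   39.5] [ 0.08560666  0.44848677 -0.51554723] 0.45875779624760443
```

View pics/m5.png

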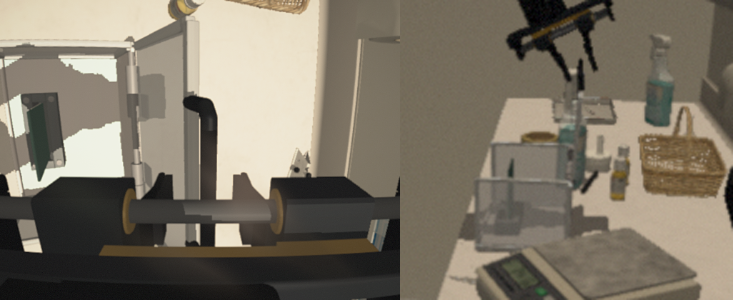

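The bar (208,160) lies between the fingertips (≈170 and ≈238); I close on it.

Call:
play_rows --commands '[[[0, 0, 0], [0, 0, 0]], [[0, 0, 0], [0, 0, 0]], [[0, 0, 0], [0, 0, 0]], [[0, 0, 0], [0, 0, 0]], [[0, 0, 0], [0, 0, 0]], [[0, 0, 0], [0, 0, 0]], [[0, 0, 0], [0, 0, 0]]]' --gripper 0.0

```text
time_s: 17.38
position: [0.4824, 0.3229, 0.3219]
tcp_rot: [[0.906, 0.423, 0.024], [-0.027, 0.0, 1.0], [0.423, -0.906, 0.011]]
force: [1.5, -0.8, 2.0]
opening: 0.101
```

Call:
play_rows --commands '[[[-0.005, 0, 0], [0, 0, 0]], [[-0.011, 0, 0], [0, 0, 0]], [[-0.017, 0, 0], [0, 0, 0]], [[-0.0227, 0.0005, 0], [0, 0, 0]], [[-0.031, 0.001, -0.001], [0, 0, 0]], [[-0.04, 0.001, -0.0022], [0, 0, 0]], [[-0.04, 0.001, -0.0022], [0, 0, 0]]]'

```text
time_s: 18.25
position: [0.4411, 0.3243, 0.3193]
tcp_rot: [[0.906, 0.422, 0.023], [-0.026, 0.001, 1.0], [0.422, -0.907, 0.012]]
force: [0.4, 4.5, 2.4]
opening: 0.098
```

Run:
```python
from rig import *
import numpy as np
s=read_state();print({k:np.round(s[k],3).tolist() for k in('time_s','position','force','moment','opening','joint_positions')})
```

```text
{'time_s': 18.25, 'position': [0.441, 0.324, 0.319], 'force': [0.403, 4.542, 2.367], 'moment': [0.502, -0.188, 0.181], 'opening': 0.098, 'joint_positions': [31.061, 13.714, 101.827, -18.126, 44.148, 43.348]}
```

Call:
play_rows --commands '[[[-0.0086, 0, -0.0018], [0, 0, 0]], [[-0.0171, 0, -0.0039], [0, 0, 0]], [[-0.0255, 0, -0.0065], [0, 0, 0]], [[-0.0337, 0, -0.0094], [0, 0, 0]], [[-0.0418, 0, -0.0128], [0, 0, 0]], [[-0.0496, 0, -0.0165], [0, 0, 0]], [[-0.0573, 0, -0.0207], [0, 0, 0]], [[-0.0648, 0, -0.0252], [0, 0, 0]], [[-0.0648, 0, -0.0252], [0, 0, 0]]]'

```text
time_s: 19.38
position: [0.3768, 0.3259, 0.2942]
tcp_rot: [[0.906, 0.423, 0.022], [-0.027, 0.005, 1.0], [0.423, -0.906, 0.016]]
force: [-1.1, 9.3, 1.2]
opening: 0.103
```

Call:
play_rows --commands '[[[-0.0073, 0.001, -0.005], [0, 0, 0]], [[-0.0142, 0.002, -0.0102], [0, 0, 0]], [[-0.021, 0.0025, -0.0158], [0, 0, 0]], [[-0.0252, 0.003, -0.0197], [0, 0, 0]], [[-0.0293, 0.003, -0.0236], [0, 0, 0]], [[-0.0293, 0.003, -0.0236], [0, 0, 0]], [[-0.0293, 0.003, -0.0236], [0, 0, 0]], [[-0.0293, 0.003, -0.0236], [0, 0, 0]]]'

```text
time_s: 20.38
position: [0.3477, 0.3269, 0.2702]
tcp_rot: [[0.906, 0.422, 0.024], [-0.027, 0.0, 1.0], [0.422, -0.907, 0.012]]
force: [0.1, 5.1, 0.2]
opening: 0.102
```

Run:
```python
from h import *
from rig import capture,read_state
s=read_state();print({k:np.round(s[k],3).tolist() for k in('time_s','position','tcp_rot','force','moment','opening','joint_positions','qvel')})
g=np.array(s['position'])+.006*np.array(s['tcp_rot'])[:,1]
print('grasp',g,'ang',[np.arctan2(g[2]-.14,hx-g[0]) for hx in(.473,.4745,.477)],[np.hypot(g[2]-.14,hx-g[0]) for hx in(.473,.4745,.477)])
for n in('top','side'):
    c=capture(n);P=cloud(c);np.savez(n+'2.npz',**c);cv2.imwrite(f'pics/{n}2.png',c['frame'][:,:,::-1])
a=cv2.imread('pics/top2.png')[130:280,60:260];b=cv2.imread('pics/side2.png')[100:250,230:430]
cv2.imwrite('pics/m6.png',cv2.resize(np.hstack([a,b]),None,fx=2,fy=2,interpolation=cv2.INTER_CUBIC))
```

```text
{'time_s': 20.375, 'position': [0.348, 0.327, 0.27], 'tcp_rot': [[0.906, 0.422, 0.024], [-0.027, 0.0, 1.0], [0.422, -0.907, 0.012]], 'force': [0.068, 5.079, 0.24], 'moment': [0.747, -0.007, 0.37], 'opening': 0.102, 'joint_positions': [38.795, 13.12, 112.829, -26.028, 37.001, 58.929], 'qvel': [0.01, 0.039, 0.049, 0.014, 0.008, -0.038]}
grasp [0.35027646 0.32693595 0.2648075 ] ang [np.float64(0.7938169616305691), np.float64(0.7877431000953304), np.float64(0.7777808137371243)] [np.float64(0.17503707732978352), np.float64(0.17609201870077323), np.float64(0.17786446169311498)]
```

View pics/m6.png

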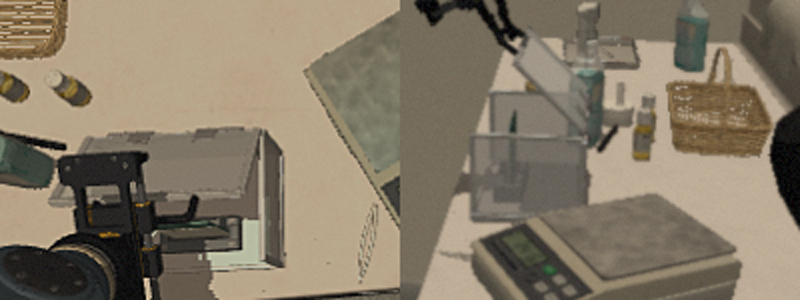

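The guard is held open at about 45°, with the handle in the fingers. The plate is still in the slot at (515,150) in the right half. Last, a numeric check of the panel angle and both plates.

Run:
```python
from h import *
for n in('top','side'):
    c=dict(np.load(n+'2.npz'));P=cloud(c);Q=P[c['depth']>0]
    q=Q[(Q[:,0]>.385)&(Q[:,0]<.47)&(Q[:,1]>.23)&(Q[:,1]<.42)&(Q[:,2]>.155)&(Q[:,2]<.24)]
    if len(q)>30:
        for _ in range(4):
            l=np.polyfit(q[:,0],q[:,2],1);r=q[:,2]-np.polyval(l,q[:,0]);q=q[abs(r)<max(.003,1.5*r.std())]
        print(n,'panel',len(q),'angle',np.arctan(-l[0]),r.std())
    q=Q[(abs(Q[:,0]-.366)<.02)&(abs(Q[:,1]-.326)<.05)&(Q[:,2]>.05)&(Q[:,2]<.14)];print(n,'plate',len(q),q.min(0).round(3) if len(q) else '',q.max(0).round(3) if len(q) else '')
    q=Q[(abs(Q[:,0]-.409)<.02)&(abs(Q[:,1]+.243)<.06)&(Q[:,2]>.05)&(Q[:,2]<.14)];print(n,'amber',len(q),q.min(0).round(3),q.max(0).round(3))
```

```text
top panel 1282 angle 0.7647550469405489 0.0014824064321553667
top plate 173 [0.363 0.285 0.051] [0.368 0.365 0.131]
top amber 185 [ 0.401 -0.284  0.05 ] [ 0.418 -0.203  0.128]
side panel 441 angle 0.7661988152715564 0.0016247719803389367
side plate 36 [0.365 0.284 0.092] [0.37  0.363 0.13 ]
side amber 275 [ 0.401 -0.285  0.05 ] [ 0.416 -0.205  0.128]
```

Call:
play_rows --commands '[[[0, 0.001, 0], [0, 0, 0]], [[0, 0.001, 0], [0, 0, 0]], [[0, 0.001, 0], [0, 0, 0]], [[0, 0.001, 0], [0, 0, 0]], [[0, 0.001, 0], [0, 0, 0]], [[0, 0.001, 0], [0, 0, 0]], [[0, 0.001, 0], [0, 0, 0]], [[0, 0.001, 0], [0, 0, 0]]]'

```text
time_s: 21.48
position: [0.3477, 0.3271, 0.2702]
tcp_rot: [[0.907, 0.421, 0.025], [-0.026, -0.002, 1.0], [0.421, -0.907, 0.01]]
force: [0.9, -3.0, -1.1]
opening: 0.104
```

```bash
python3 -c "
from rig import *
s=read_state();print(s['time_s'],s['position'],s['force'],s['opening'],hand_in())"
```

```text
the job is handed in; nothing more can be done
21.475 [0.34770384 0.32713702 0.27024923] [ 0.90921722 -2.99067664 -1.08747442] 0.1042092055862903 None
```

I took the coated plate out of the rack by its bare strip, turned it round and let it go in the spray-box slot, white side to the open front. I then brought the guard forward by its bar and handed in at 21.5 s while still holding it. `hand_in()` returned no verdict.

- **Plate:** it stands upright, within about 1 mm of the slot centre. Its top edge is at z ≈ 0.130 m (expected 0.129 m), and the downward push met the slot floor at the expected height. That the white side faces the front follows from the half turn; I did not check it in a close picture.
- **Guard:** the camera depth gives 0.765 rad and the gripper position about 0.79 rad. They differ by about 1.4°, and both are inside the 0.715–0.855 band. The fingers are on the bar, at about 9 mm opening. The wrist force was about 3 N, mostly sideways. I did not measure the grip force itself.
- **Amber plate:** it reads the same as at the start, within about 3 mm of camera noise.

No check failed.

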